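# Make up two condiment boards for the tables

## Robot

A 6-joint arm with a two-finger parallel gripper is mounted at the origin on a cart in front of the work surface, level with it; the furniture and walls round the work are solid. World frame = base frame: x ahead of the robot, y to its left, z up, the work surface at z = 0. Lengths are in m, angles in rad, forces in N, time in s.
With the tool pointing down it reaches from about 0.3 to 0.875 m from the base axis. Payload 6.4 kg.
Tool frame: the origin (TCP) lies midway between the tips of the shut fingers; the grasp point (between the pads) lies 19 mm behind it; z points along the fingers, y is the line along which they close (so a half turn about z gives the same grasp; the last joint's range is limited). The gripper opens to 85 mm and grips with 20 to 120 N. Pads are 22 mm wide; open, the fingers measure 114 mm over their backs; the gripper's body (76 mm by 85 mm) begins 54 mm behind the grasp point. The pads swing forward as they close: fully open they stand 13 mm farther back than shut.
Start: joints at [-1.472, 0.181, 1.607, -0, 1.354, -0.206], TCP at [0.173, -0.549, 0.192] pointing down, gripper open.
Joint ranges: [-2.99, 2.99], [-0.89, 2.07], [0.3, 2.58], [-1.14, 4.28], [0, 2.63], [-3.12, 3.12]. Speed limits (rad/s): [2.57, 2.57, 3.01, 3.14, 3.14, 3.14].

## Interface

Orientations are given as a unit quaternion [w, x, y, z].
In Python, from bench import ctrl gives the robot as it stands. The module is installed in compiled form; this text tells all that it offers.
- The arm moves only by the tool move_arm, never from a script. Its argument "plan" is one flat list of numbers, 6 for each row, row after row: the shift along the world's x, y, z in units of 50 mm (1.0 is 50 mm), then the turn, a rotation vector about the world's x, y, z in rad. A call has 1 to 10 rows; each row is the pose to reach, as a shift and turn from the pose commanded when the call began; what a row does not reach only later rows make up. A row lasts 1/8 s, in which the tool goes at most 62.5 mm and 10.7 degrees, less where a joint would pass 70% of its speed; a pose out of reach is approached as far as the arm can. A call with a gripper value outside its range is refused whole. "grip" is the finger opening in mm, from 0 to 85.4, set as the call begins (left out, the last holds). The fingers move at their own pace and stop on an object; the grip force is fixed at half the most. Time passes only in rows, so rows that repeat a pose let the fingers close. It gives the time, the measured TCP pose, the force, the opening and the grip force at its end, in the units of the state.
- ctrl.get_obs(): the state, without advancing time (a new reading comes with each control period).
- ctrl.camera(name): name is "scene" or "top" or "wrist"; returns a dict with "pixels" (400x640x3 uint8, red, green, blue), "fx", "fy", "cx", "cy" (pixels), "origin" and "attitude" of the camera in the world. Camera axes: x right, y down, z forward; pixel columns grow to the right and rows downward; lengths in m; the calibration is good to about 2 mm. The wrist camera is an equidistant fisheye: a pixel r from the principal point sees the ray r / f radians off the axis. A picture is of the moment at which its call begins. There is no depth.
- ctrl.hand_in(): hands the job in; it is judged then, once.
The state is a dict: "time_s": time; "q": joint angles; "dq": joint speeds; "joint_efforts": joint torques, N m; "eef_pos": TCP position; "eef_rot": TCP orientation; "wrist_force": force on the tool from outside, world axes, zero at the start; "torque": the same for the moment, N m; "opening": opening from 0.0 (shut) to 1.0 (fully open); "grasp_force": force on a finger pad.
Only numpy, scipy, OpenCV 4.12 (cv2) and the standard library are available. Lean on these libraries where they do the work, as an engineer would, in place of code of your own. Each camera call takes 0.05 s, during which the arm holds its last target. There are 200 camera calls.

## Task

Make up the two oak condiment boards from the stock standing in a row behind them. The long board gets a salt shaker in its small bore, the pepper mill in the middle one and the mustard jar in the large one; the short board gets the other salt shaker and the spice jar, one in each bore. Set each thing down gently, upright and right on the floor of its bore, drop or knock over nothing, and leave the tin, the tea glass and the lemon where they are.

Things in the scene. Friction and masses are not known exactly. Their poses are not given: they have to be found in the camera images.
- long_board: Long oak board, fixed, 106 (x) x 258 (y) x 34 mm, near the front, yaw within 0.15 rad, left or right of the short one. Three round bores on its line x = 0: small, 60 mm wide, at y = +89 mm; middle, 74 mm, at y = +13 mm; large, 86 mm, at y = -76 mm. All 24 mm deep: floor at z = 10 mm, mouth at z = 34 mm. Origin: centre of the underside; z up; at yaw 0 +y (the small bore) is at the robot's left.
- short_board: Short oak board beside the long one, fixed, 84 (x) x 150 (y) x 34 mm, yaw within 0.15 rad. Two equal round bores, 60 mm wide, on its line x = 0 at y = +35 and -35 mm, 24 mm deep: floor at z = 10 mm, mouth at z = 34 mm. Either may take either thing. Origin: centre of the underside; z up.
- salt_a: One of two identical salt shakers: clear glass body with white salt and a grey domed cap, 44 mm in diameter, 90 mm high; the body is widest 25 mm above its foot and tapers to 37 mm at 50 mm and 34 mm at 60 mm, where the cap begins. The two may be exchanged. Stands upright in the stock row at the back. Origin: centre of its underside, z up along its axis. 0.1 kg.
- salt_b: One of two identical salt shakers: clear glass body with white salt and a grey domed cap, 44 mm in diameter, 90 mm high; the body is widest 25 mm above its foot and tapers to 37 mm at 50 mm and 34 mm at 60 mm, where the cap begins. The two may be exchanged. Stands upright in the stock row at the back. Origin: centre of its underside, z up along its axis. 0.1 kg.
- pepper_mill: The pepper mill: turned dark brown wood, 58 mm in diameter at the foot, 170 mm high, waisted; its head, 47 mm wide at 125 to 145 mm above the foot, does not turn and is good to grip; small knob on top. Stands upright in the stock row. Origin: centre of its underside, z up. 0.18 kg. It is the only tall thing, so it can be in the way of the gripper's body beside it.
- mustard_jar: The mustard jar: squat clear glass jar with a grey metal lid, 70 mm in diameter, 88 mm high; it measures 67 mm across at 50 mm above its foot, 64 mm at 60 mm, and the lid 63 mm. Stands upright in the stock row. Origin: centre of its underside, z up. 0.27 kg.
- spice_jar: The spice jar: slim straight glass jar with a tall cylindrical screw lid, 106 mm high, 44 mm wide (lid 46 mm), straight-sided up to 80 mm above its foot. Stands upright in the stock row. Origin: centre of its underside, z up. 0.11 kg.
- tin: A bystander: small food tin with paper label and metal top, 57 mm in diameter, 72 mm high, standing behind the stock row. Belongs to no board. Origin: centre of its underside.
- tea_glass: A bystander: empty waisted tea glass, 62 mm in diameter, 86 mm high, standing behind the stock row. Origin: centre of its underside.
- lemon: A bystander: a lemon, 79 x 57 x 58 mm, lying behind the stock row. Origin: its underside as it lies at the start.
Not all that is in view belongs to the job. Leave any blue or pink look-alike of the salt_b alone.

How it is judged:
By the outcome, as a careful person would: the job done as asked, in the order asked, and still so for the second after the job is handed in, with the robot touching nothing.
It also fails if it takes over 128 s, if anything falls off the work surface, if the arm or the gripper's body presses on something with over 40 N, if the wrist force passes 120 N, or if a joint passes its speed limit or range.

## Working session

There is one attempt and no reset: what is moved stays moved. The work goes in short steps, Python scripts to look and compute and a tool call to move; the robot and the scene stay as the last step left them, time stands still between calls to the robot, and variables do not carry over. Pictures are saved under pics/ and viewed, at most 14 in all, crops included, and the job is handed in when it is done.

Besides the shell and the picture viewer there is one more tool, called after "Request:" in YAML: its name, and indented under it one key for each argument. move_arm: Moves the arm, as the interface text tells. Its arguments: {"type":"object","properties":{"plan":{"type":"array"},"grip":{"type":"number"}},"required":["plan"]}

```bash
mkdir -p pics
python3 - <<'E'
from bench import ctrl
import cv2,numpy as np,pickle
o=ctrl.get_obs();print(o['time_s'],o['eef_pos'],o['eef_rot'],o['opening'])
d={}
for n in ['scene','top','wrist']:
    c=ctrl.camera(n);d[n]=c;cv2.imwrite(f'pics/{n}0.png',c['pixels'][:,:,::-1])
    print(n,c['fx'],c['cx'],c['cy'],c['origin'],np.array(c['attitude']).tolist())
pickle.dump(d,open('c0.pkl','wb'))
E
```

```text
0.0 [ 0.17251753 -0.54783442  0.19065301] [-9.04689635e-04  9.88409955e-01  1.51805598e-01  4.89089114e-05] 1.0062646333102787
scene 371.73349898390643 322.16940159023915 192.75919103287657 [ 0.26528567 -0.75323542  0.46979048] [-0.4774721147972887, 0.8392444345976653, -0.22443712616813352, 0.13159458569880145]
top 516.5030763008926 321.7726294103811 195.58324753401402 [ 0.46417848 -0.12121358  1.30333957] [0.039689580404895564, -0.695561341138003, 0.7163387639079463, -0.038443897362540974]
wrist 309.70691628693146 314.19145502265286 201.19276439097106 [ 0.24888289 -0.5253056   0.37346101] [0.12727270210349476, 0.7962737191540704, -0.5838747881419499, -0.09402156803634341]
```

View pics/top0.png

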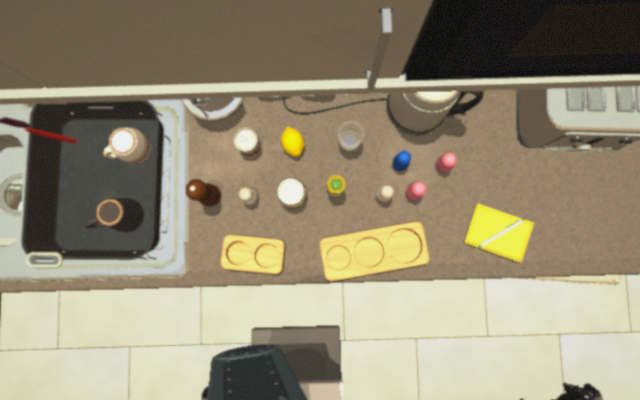

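View pics/scene0.png

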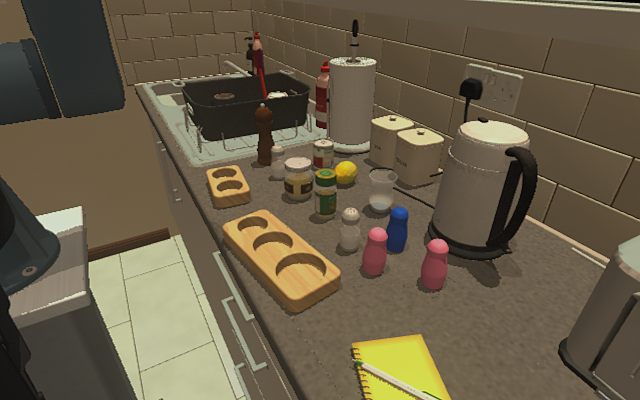

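The top view shows, left to right, the mill (203,193), salt (248,196), mustard (291,193), spice (337,186), salt (385,193) and the pink/blue look-alikes. The boards are at (253,255) for the short one and (375,250) for the long one, small bore to the left. I'll enlarge both views.

```bash
cat > h.py <<'E'
import numpy as np,cv2,pickle
from scipy.spatial.transform import Rotation as R
def rot(q): return R.from_quat([q[1],q[2],q[3],q[0]])
def ray(c,u,v,fish=False):
    x,y=(u-c['cx'])/c['fx'],(v-c['cy'])/c['fy']
    if fish:
        t=np.hypot(x,y); s=np.sin(t)/t if t>1e-9 else 1; d=[x*s,y*s,np.cos(t)]
    else: d=[x,y,1]
    return rot(c['attitude']).apply(d)
def atz(c,u,v,z,fish=False):
    d=ray(c,u,v,fish);o=np.array(c['origin']);return o+d*(z-o[2])/d[2]
def proj(c,p,fish=False):
    d=rot(c['attitude']).inv().apply(np.array(p)-np.array(c['origin']))
    if fish:
        r=np.hypot(d[0],d[1]);t=np.arctan2(r,d[2]);x,y=d[0]/r*t,d[1]/r*t
    else: x,y=d[0]/d[2],d[1]/d[2]
    return np.array([x*c['fx']+c['cx'],y*c['fy']+c['cy']])
def tri(cs):
    A=0;b=0
    for c,u,v,f in cs:
        d=ray(c,u,v,f);d/=np.linalg.norm(d);P=np.eye(3)-np.outer(d,d);A=A+P;b=b+P@np.array(c['origin'])
    return np.linalg.solve(A,b)
E
python3 - <<'E'
from h import *
d=pickle.load(open('c0.pkl','rb'))
def crop(n,x0,y0,x1,y1,s,f):
    im=cv2.resize(d[n]['pixels'][y0:y1,x0:x1,::-1],None,fx=s,fy=s,interpolation=cv2.INTER_CUBIC)
    for k in range((x0+19)//20*20,x1,20): cv2.putText(im,str(k),(int((k-x0)*s)-10,10),0,.35,(255,255,255));cv2.line(im,(int((k-x0)*s),12),(int((k-x0)*s),18),(255,255,255))
    for k in range((y0+19)//20*20,y1,20): cv2.putText(im,str(k),(0,int((k-y0)*s)+4),0,.35,(255,255,255));cv2.line(im,(24,int((k-y0)*s)),(30,int((k-y0)*s)),(255,255,255))
    cv2.imwrite(f,im)
crop('top',180,140,440,290,3,'pics/topc.png')
crop('scene',195,95,395,315,2.7,'pics/scenec.png')
for n,a in (('top',[(203,193)]),): print(atz(d[n],*a[0],0))
E
```

```text
[0.62442277 0.18059518 0.        ]
```

View pics/topc.png

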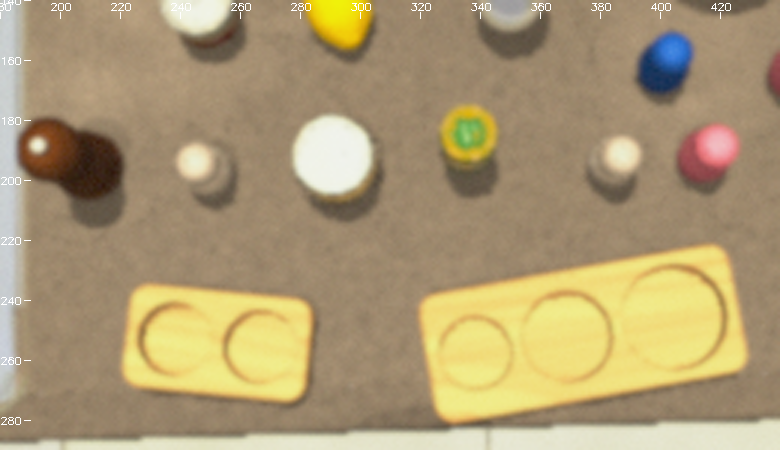

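View pics/scenec.png

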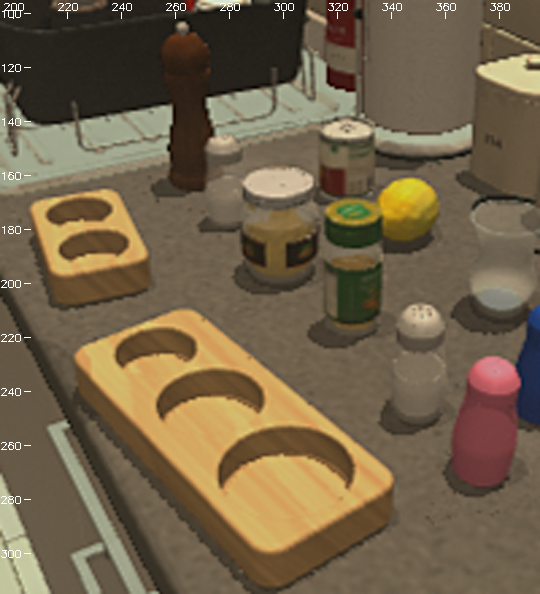

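Run:
```python
from h import *
d=pickle.load(open('c0.pkl','rb'))
T=lambda x,y:((x-1)/3+180,(y-1)/3+140)
S=lambda x,y:((x-.85)/2.7+195,(y-.85)/2.7+95)
L=dict(mill=((38,145),(182,28),.170),saltL=((195,161),(222,141),.088),must=((333,154),(280,182),.088),spice=((469,133),(354,211),.106),saltR=((622,155),(421,311),.088),
bS=((476,352),(156,348),.034),bM=((567,336),(211,399),.034),bL=((674,317),(287,467),.034),sL=((175,339),(80,209),.034),sR=((262,346),(94,245),.034))
for k,(t,s,z) in L.items():
    print(k,'tri',tri([(d['top'],*T(*t),0),(d['scene'],*S(*s),0)]).round(4),'topz',atz(d['top'],*T(*t),z).round(4),'scene',atz(d['scene'],*S(*s),z).round(4))
b=np.array([atz(d['top'],*T(*L[k][0]),.034)[:2] for k in('bS','bM','bL','sL','sR')])
v=b[0]-b[2];print(np.linalg.norm(v),np.arctan2(-v[0],v[1]),np.linalg.norm(b[3]-b[4]))
# long board fit
loc=np.array([[0,.089],[0,.013],[0,-.076]]);m=b[:3].mean(0);th=np.arctan2(-v[0],v[1])
Rm=np.array([[np.cos(th),-np.sin(th)],[np.sin(th),np.cos(th)]])
print(m-Rm@loc.mean(0)+ (loc@Rm.T), th)
```

```text
mill tri [0.6162 0.1659 0.1654] topz [0.6154 0.1648 0.17  ] scene [0.6112 0.1518 0.17  ]
saltL tri [0.6092 0.0621 0.0858] topz [0.6099 0.0614 0.088 ] scene [0.6063 0.0577 0.088 ]
must tri [ 0.6128 -0.048   0.0883] topz [ 0.6122 -0.0477  0.088 ] scene [ 0.6138 -0.0476  0.088 ]
spice tri [ 0.6238 -0.1553  0.106 ] topz [ 0.6234 -0.1551  0.106 ] scene [ 0.6243 -0.1554  0.106 ]
saltR tri [ 0.6057 -0.2764  0.0874] topz [ 0.6047 -0.2758  0.088 ] scene [ 0.6062 -0.2775  0.088 ]
bS tri [ 0.4533 -0.157   0.036 ] topz [ 0.4532 -0.157   0.034 ] scene [ 0.4542 -0.1543  0.034 ]
bM tri [ 0.4644 -0.2316  0.0348] topz [ 0.4639 -0.2315  0.034 ] scene [ 0.4652 -0.2307  0.034 ]
bL tri [ 0.4776 -0.3194  0.0354] topz [ 0.4768 -0.3193  0.034 ] scene [ 0.4792 -0.3184  0.034 ]
sL tri [0.4716 0.087  0.037 ] topz [0.4709 0.0877 0.034 ] scene [0.4737 0.0926 0.034 ]
sR tri [0.4629 0.0168 0.0356] topz [0.4631 0.0169 0.034 ] scene [0.4634 0.0197 0.034 ]
0.16393372854601534 0.14446093194174686 0.07119476893830709
[[ 0.45307009 -0.15642903]
 [ 0.46401097 -0.23163739]
 [ 0.47682332 -0.31971033]] 0.14446093194174686
```

Request:
move_arm:
  plan: [0.8, 0.5, 0.3, 0, 0, 0.18, 1.7, 1.0, 0.3, 0, 0, 0.36, 2.6, 1.6, 0.3, 0, 0, 0.54, 3.5, 2.2, 0.3, 0, 0, 0.72, 4.4, 2.7, 0.3, 0, 0, 0.9, 5.3, 3.3, 0.3, 0, 0, 1.08, 6.2, 3.9, 0.3, 0, 0, 1.26, 7.1, 4.5, 0.3, 0, 0, 1.44, 7.9, 5.0, 0.3, 0, 0, 1.62, 8.65, 5.44, 0.3, 0, 0, 1.8]
  grip: 70

```text
time_s: 1.4
eef_pos: [0.6063, -0.2751, 0.2062]
eef_rot: [-0.0, 0.493, 0.87, 0.0]
wrist_force: [0.8, -0.7, -0.6]
opening: 0.818
grasp_force: 0.0
```

Request:
move_arm:
  plan: [0, 0, 0, 0, 0, 0.15, 0, 0, 0, 0, 0, 0.25, 0, 0, 0, 0, 0, 0.25]

```text
time_s: 1.78
eef_pos: [0.605, -0.2762, 0.206]
eef_rot: [-0.0, 0.384, 0.923, 0.0]
wrist_force: [-0.0, -0.4, 0.2]
opening: 0.82
grasp_force: 0.0
```

Run:
```python
from bench import ctrl
from h import *
c=ctrl.camera('wrist');o=ctrl.get_obs();print(o['q'].round(2) if hasattr(o['q'],'round') else o['q'],c['origin'])
pickle.dump(c,open('w1.pkl','wb'))
im=c['pixels'][:,:,::-1].copy()
im=cv2.resize(im,None,fx=1.25,fy=1.25)
for p in [(.605,-.276,.09),(.453,-.1565,.034),(.464,-.2316,.034),(.477,-.32,.034),(.6236,-.1552,.106),(.6125,-.0477,.088)]:
    u=proj(c,p,True);print(u.round(1));cv2.drawMarker(im,tuple(int(x*1.25) for x in u),(255,0,255),0,10)
cv2.imwrite('pics/w1.png',im)
```

```text
[-0.61  0.37  1.35  0.    1.43 -1.39] [ 0.54751613 -0.22041332  0.38875404]
[315.4 183.2]
[294.5   7.7]
[254.6  59.6]
[211.7 123.2]
[420.6 114. ]
[475.5  40.4]
```

View pics/w1.png

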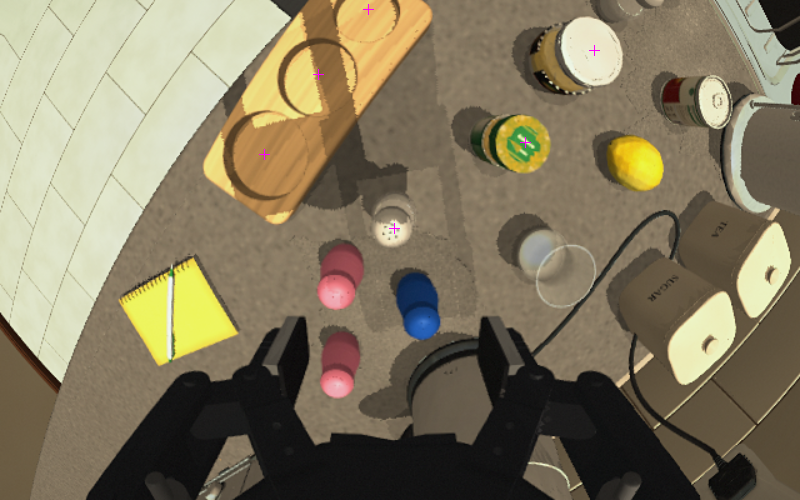

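The wrist view confirms the fixes: the overlaid marks sit on the bore centres (264,154), (319,75), (368,9), the salt cap (394,229) and the spice (524,142) and mustard (594,50) lids. I'll grasp now.

Request:
move_arm:
  plan: [0, 0, -0.7, 0, 0, 0, 0, 0, -1.5, 0, 0, 0, 0, 0, -2.2, 0, 0, 0, 0, 0, -2.8, 0, 0, 0, 0, 0, -3.2, 0, 0, 0, 0, 0, -3.48, 0, 0, 0, 0, 0, -3.48, 0, 0, 0]

```text
time_s: 2.7
eef_pos: [0.6046, -0.2763, 0.0319]
eef_rot: [-0.001, 0.384, 0.924, 0.0]
wrist_force: [-0.4, -0.3, 0.3]
opening: 0.818
grasp_force: 0.0
```

Request:
move_arm:
  plan: [0, 0, 0, 0, 0, 0, 0, 0, 0, 0, 0, 0, 0, 0, 0, 0, 0, 0, 0, 0, 0, 0, 0, 0, 0, 0, 0, 0, 0, 0, 0, 0, 0, 0, 0, 0, 0, 0, 0, 0, 0, 0]
  grip: 25

```text
time_s: 3.58
eef_pos: [0.6062, -0.2773, 0.0344]
eef_rot: [0.001, 0.383, 0.924, -0.0]
wrist_force: [0.0, 0.3, 5.7]
opening: 0.348
grasp_force: 58.9
```

Request:
move_arm:
  plan: [0, 0, 0.15, 0, 0, 0, 0, 0, 0.4, 0, 0, 0, 0, 0, 0.9, 0, 0, 0, 0, 0, 1.6, 0, 0, 0, 0, 0, 2.4, 0, 0, 0, 0, 0, 2.4, 0, 0, 0]

```text
time_s: 4.32
eef_pos: [0.6076, -0.2781, 0.1579]
eef_rot: [0.004, 0.383, 0.924, -0.001]
wrist_force: [0.4, -0.5, -1.8]
opening: 0.347
grasp_force: 59.4
```

Run:
```python
from bench import ctrl
from h import *
o=ctrl.get_obs();print(o['eef_pos'],o['opening'],o['grasp_force'],o['wrist_force'])
c=ctrl.camera('scene');pickle.dump(c,open('s2.pkl','wb'))
w=ctrl.camera('wrist')
a=cv2.resize(c['pixels'][90:290,250:450,::-1],(400,400),interpolation=2)
b=cv2.resize(w['pixels'][100:400,170:470,::-1],(400,400))
cv2.imwrite('pics/s2.png',np.hstack([a,b]))
```

```text
[ 0.60759603 -0.2781002   0.15792167] 0.34700246537398155 59.44426448084414 [ 0.42622209 -0.46778472 -1.82491678]
```

View pics/s2.png

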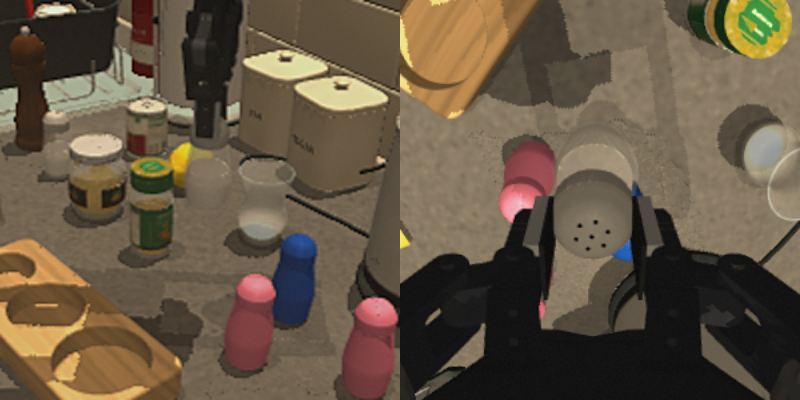

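Run:
```python
from h import *
c=pickle.load(open('s2.pkl','rb'))
for z in (.115,.1235,.13):
    # bottom silhouette: lowest pixel row of foot circle radius ~.019
    P=np.array([proj(c,(.6062+.019*np.cos(t),-.277+.019*np.sin(t),z)) for t in np.linspace(0,6.28,60)])
    print(z,((P-[250,90])*2).mean(0).round(1),((P[:,1].max()-90)*2).round(1))
print(((proj(c,(.6062,-.277,.1235+.025))-[250,90])*2))
```

```text
0.115 [202.6 214.9] 225.9
0.1235 [203. 207.] 217.8
0.13 [203.3 200.8] 211.6
[203.99310357 182.92169   ]
```

Run:
```python
from h import *
c=pickle.load(open('s2.pkl','rb'))
x0,y0,s=320,140,8
im=cv2.resize(c['pixels'][y0:y0+70,x0:x0+80,::-1],None,fx=s,fy=s,interpolation=2).copy()
for z,r in ((.1235,.019),(.1485,.022),(.1735,.0185)):
    P=np.array([proj(c,(.6070+r*np.cos(t),-.2775+r*np.sin(t),z)) for t in np.linspace(0,6.28,60)])
    cv2.polylines(im,[((P-[x0,y0]+.5)*s).astype(int)],True,(255,0,255))
cv2.imwrite('pics/s3.png',im)
```

```text
(no output)
```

View pics/s3.png

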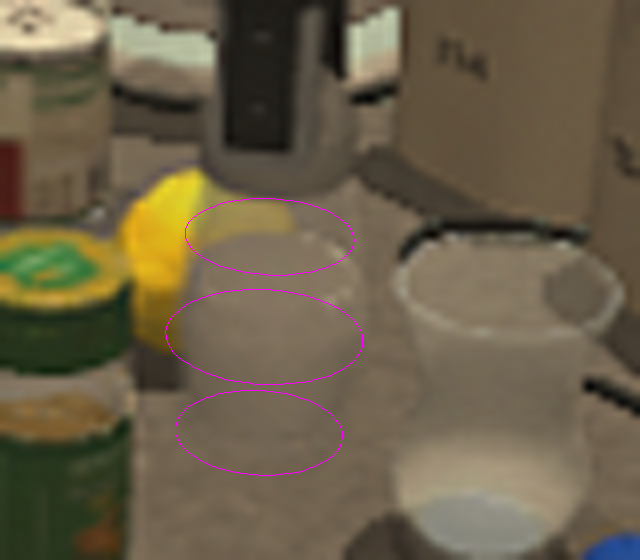

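Held in the gripper and upright, with the foot perhaps a few mm higher than assumed. I'll find the floor by force. Moving over the small bore.

Request:
move_arm:
  plan: [-0.3, 0.25, 0, 0, 0, 0, -0.9, 0.7, 0, 0, 0, 0, -1.6, 1.25, 0, 0, 0, 0, -2.3, 1.8, 0, 0, 0, 0, -2.8, 2.2, 0, 0, 0, 0, -3.08, 2.43, -0.3, 0, 0, 0, -3.08, 2.43, -0.9, 0, 0, 0, -3.08, 2.43, -1.3, 0, 0, 0, -3.08, 2.43, -1.3, 0, 0, 0]

```text
time_s: 5.55
eef_pos: [0.4485, -0.1534, 0.0848]
eef_rot: [-0.003, 0.383, 0.924, 0.001]
wrist_force: [-0.3, 0.2, -0.3]
opening: 0.347
grasp_force: 59.6
```

```bash
cat > look.py <<'E'
import sys
from bench import ctrl
from h import *
# look.py out X Y : wrist+scene crops around bore (X,Y,.034)
out,X,Y=sys.argv[1],float(sys.argv[2]),float(sys.argv[3])
D=float(sys.argv[4])
o=ctrl.get_obs();print(o['eef_pos'].round(4),o['opening'],o['grasp_force'],o['wrist_force'].round(2))
ims=[]
for n,f,w,s in(('scene',0,50,8),('wrist',1,80,5)):
    c=ctrl.camera(n);u=proj(c,(X,Y,.034),f).astype(int)
    x0=max(0,min(640-w,u[0]-w//2));h=75 if n=='scene' else 120;y0=max(0,min(400-h,u[1]-h//2-(12 if n=='scene' else 0)))
    im=cv2.resize(c['pixels'][y0:y0+h,x0:x0+w,::-1],None,fx=s,fy=s,interpolation=2)
    for z in(.034,.01):
        P=np.array([proj(c,(X+D/2*np.cos(t),Y+D/2*np.sin(t),z),f) for t in np.linspace(0,6.28,60)])
        cv2.polylines(im,[((P-[x0,y0]+.5)*s).astype(int)],True,(255,0,255))
    ims.append(im)
cv2.imwrite(out,np.hstack([i[:600] for i in ims]))
E
python3 look.py pics/l1.png .4533 -.1565 .06
```

```text
[ 0.4485 -0.1534  0.0848] 0.34730443396870936 59.57822929602116 [-0.28  0.23 -0.27]
```

View pics/l1.png

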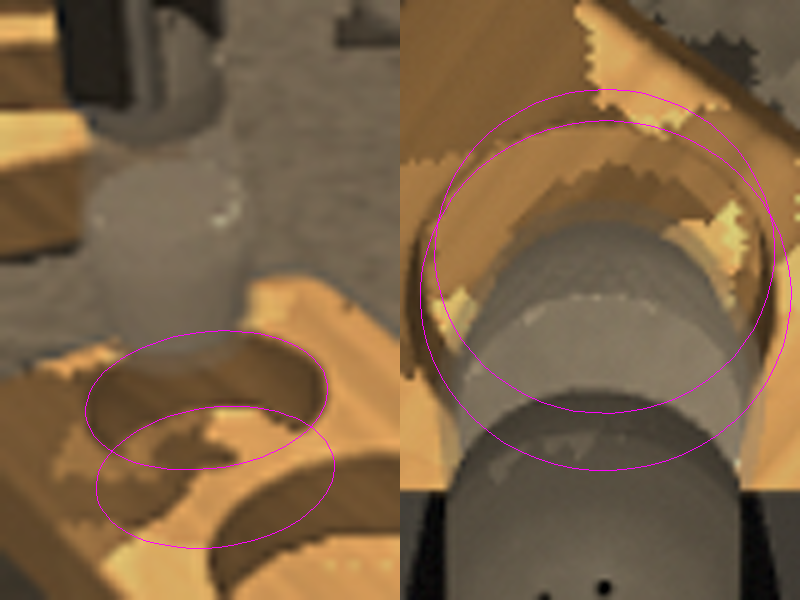

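Request:
move_arm:
  plan: [0.09, -0.08, 0, 0, 0, 0, 0.09, -0.08, 0, 0, 0, 0, 0.09, -0.08, 0, 0, 0, 0, 0.09, -0.08, -0.2, 0, 0, 0, 0.09, -0.08, -0.2, 0, 0, 0]

```text
time_s: 6.28
eef_pos: [0.4547, -0.1584, 0.0764]
eef_rot: [-0.001, 0.383, 0.924, 0.0]
wrist_force: [0.3, -0.1, -0.5]
opening: 0.353
grasp_force: 59.6
```

```bash
python3 look.py pics/l2.png .4533 -.1565 .06
```

```text
[ 0.4547 -0.1584  0.0764] 0.3529295429005574 59.57519827410579 [ 0.29 -0.12 -0.51]
```

View pics/l2.png

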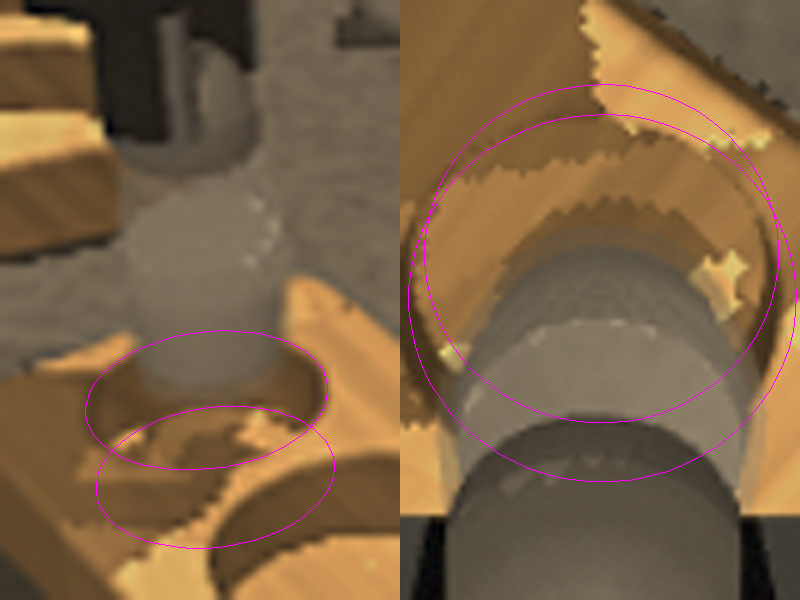

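Request:
move_arm:
  plan: [0, 0, -0.15, 0, 0, 0, 0, 0, -0.3, 0, 0, 0, 0, 0, -0.42, 0, 0, 0, 0, 0, -0.5, 0, 0, 0, 0, 0, -0.55, 0, 0, 0, 0, 0, -0.55, 0, 0, 0]

```text
time_s: 7.12
eef_pos: [0.4555, -0.159, 0.0499]
eef_rot: [-0.0, 0.383, 0.924, 0.0]
wrist_force: [0.5, -0.4, -1.1]
opening: 0.348
grasp_force: 59.6
```

Request:
move_arm:
  plan: [0, 0, -0.03, 0, 0, 0, 0, 0, -0.06, 0, 0, 0, 0, 0, -0.06, 0, 0, 0]

```text
time_s: 7.5
eef_pos: [0.4555, -0.1589, 0.047]
eef_rot: [-0.0, 0.383, 0.924, 0.0]
wrist_force: [0.2, 0.6, -0.8]
opening: 0.347
grasp_force: 59.6
```

Request:
move_arm:
  plan: [0, 0, -0.03, 0, 0, 0, 0, 0, -0.06, 0, 0, 0, 0, 0, -0.06, 0, 0, 0]

```text
time_s: 7.88
eef_pos: [0.456, -0.1593, 0.0445]
eef_rot: [0.0, 0.383, 0.924, -0.0]
wrist_force: [0.3, 0.1, 3.3]
opening: 0.344
grasp_force: 60.1
```

Contact is at TCP 0.0445, which is the stock grasp height plus the 10 mm floor, so the shaker is on the floor. I'll release it.

Request:
move_arm:
  plan: [0, 0, 0, 0, 0, 0, 0, 0, 0, 0, 0, 0, 0, 0, 0, 0, 0, 0, 0, 0, 0.1, 0, 0, 0, 0, 0, 0.4, 0, 0, 0, 0, 0, 1.0, 0, 0, 0, 0, 0, 1.9, 0, 0, 0, 0, 0, 2.8, 0, 0, 0, 0, 0, 3.3, 0, 0, 0]
  grip: 64

```text
time_s: 9.0
eef_pos: [0.4567, -0.1597, 0.2132]
eef_rot: [0.003, 0.383, 0.924, -0.0]
wrist_force: [0.2, -0.3, -0.5]
opening: 0.747
grasp_force: 0.0
```

```bash
python3 look.py pics/l3.png .4533 -.1565 .06
```

```text
[ 0.4567 -0.1597  0.2132] 0.7468885437585112 0.0 [ 0.23 -0.34 -0.52]
```

View pics/l3.png

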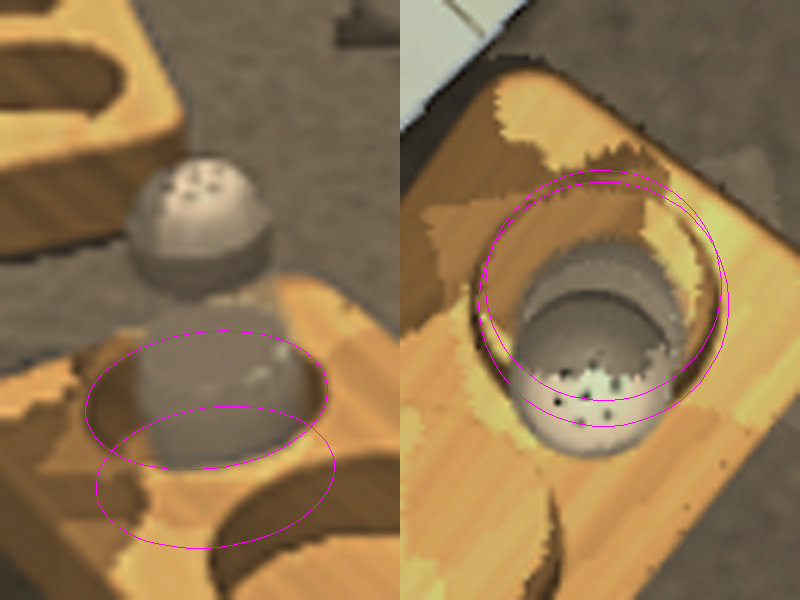

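The view shows the salt upright in its bore, cap at (200,225) in the scene crop and foot inside the ring. Next is the mustard jar.

Request:
move_arm:
  plan: [0.3, 0.2, 0, 0, 0, 0, 1.0, 0.7, 0, 0, 0, 0, 1.8, 1.3, 0, 0, 0, 0, 2.5, 1.8, 0, 0, 0, 0, 2.95, 2.1, 0, 0, 0, 0, 3.12, 2.24, 0, 0, 0, 0, 3.12, 2.24, -0.3, 0, 0, 0, 3.12, 2.24, -0.8, 0, 0, 0, 3.12, 2.24, -1.2, 0, 0, 0, 3.12, 2.24, -1.2, 0, 0, 0]
  grip: 85

```text
time_s: 10.35
eef_pos: [0.6093, -0.0471, 0.1463]
eef_rot: [-0.002, 0.384, 0.923, -0.0]
wrist_force: [0.4, 0.2, 0.5]
opening: 0.993
grasp_force: 0.0
```

Request:
move_arm:
  plan: [0.06, -0.01, 0, 0, 0, 0, 0.06, -0.01, 0, 0, 0, 0, 0.06, -0.01, -0.3, 0, 0, 0, 0.06, -0.01, -0.8, 0, 0, 0, 0.06, -0.01, -1.3, 0, 0, 0, 0.06, -0.01, -1.8, 0, 0, 0, 0.06, -0.01, -2.15, 0, 0, 0, 0.06, -0.01, -2.33, 0, 0, 0, 0.06, -0.01, -2.33, 0, 0, 0]

```text
time_s: 11.48
eef_pos: [0.6143, -0.0474, 0.0321]
eef_rot: [-0.0, 0.383, 0.924, -0.0]
wrist_force: [-0.3, -0.5, 0.3]
opening: 0.995
grasp_force: 0.0
```

Request:
move_arm:
  plan: [0, 0, 0, 0, 0, 0, 0, 0, 0, 0, 0, 0, 0, 0, 0, 0, 0, 0, 0, 0, 0, 0, 0, 0, 0, 0, 0, 0, 0, 0, 0, 0, 0, 0, 0, 0]
  grip: 50

```text
time_s: 12.22
eef_pos: [0.6157, -0.0481, 0.0345]
eef_rot: [0.001, 0.383, 0.924, -0.0]
wrist_force: [-2.1, -0.6, 5.9]
opening: 0.701
grasp_force: 64.3
```

Request:
move_arm:
  plan: [0, 0, 0.1, 0, 0, 0, 0, 0, 0.35, 0, 0, 0, 0, 0, 0.9, 0, 0, 0, 0, 0, 1.6, 0, 0, 0, 0, 0, 2.4, 0, 0, 0, 0, 0, 3.0, 0, 0, 0, 0, 0, 3.2, 0, 0, 0]

```text
time_s: 13.1
eef_pos: [0.6158, -0.0477, 0.1956]
eef_rot: [0.002, 0.383, 0.924, 0.0]
wrist_force: [-1.4, -0.4, -2.6]
opening: 0.702
grasp_force: 65.3
```

Request:
move_arm:
  plan: [-0.15, -0.3, 0, 0, 0, 0, -0.5, -0.9, 0, 0, 0, 0, -0.9, -1.8, 0, 0, 0, 0, -1.4, -2.7, 0, 0, 0, 0, -1.85, -3.6, 0, 0, 0, 0, -2.3, -4.5, 0, 0, 0, 0, -2.6, -5.1, -0.3, 0, 0, 0, -2.74, -5.45, -0.9, 0, 0, 0, -2.74, -5.45, -1.5, 0, 0, 0, -2.74, -5.45, -1.7, 0, 0, 0]

```text
time_s: 14.35
eef_pos: [0.4745, -0.3187, 0.1036]
eef_rot: [-0.003, 0.384, 0.923, 0.001]
wrist_force: [0.3, 0.4, -2.6]
opening: 0.703
grasp_force: 65.5
```

Request:
move_arm:
  plan: [0, 0, 0, 0, 0, 0, 0, 0, 0, 0, 0, 0, 0, 0, 0, 0, 0, 0]

```text
time_s: 14.72
eef_pos: [0.4783, -0.3205, 0.1089]
eef_rot: [0.001, 0.383, 0.924, -0.0]
wrist_force: [0.5, -0.4, -3.5]
opening: 0.702
grasp_force: 65.5
```

Request:
move_arm:
  plan: [0, 0, -0.2, 0, 0, 0, 0, 0, -0.5, 0, 0, 0, 0, 0, -0.7, 0, 0, 0, 0, 0, -0.76, 0, 0, 0, 0, 0, -0.82, 0, 0, 0, 0, 0, -0.82, 0, 0, 0]

```text
time_s: 15.48
eef_pos: [0.4776, -0.3201, 0.0666]
eef_rot: [0.0, 0.383, 0.924, -0.0]
wrist_force: [-0.5, 0.2, -2.1]
opening: 0.704
grasp_force: 65.5
```

Request:
move_arm:
  plan: [0, 0, -0.05, 0, 0, 0, 0, 0, -0.12, 0, 0, 0, 0, 0, -0.2, 0, 0, 0, 0, 0, -0.28, 0, 0, 0, 0, 0, -0.34, 0, 0, 0, 0, 0, -0.37, 0, 0, 0, 0, 0, -0.37, 0, 0, 0]

```text
time_s: 16.35
eef_pos: [0.4775, -0.32, 0.0479]
eef_rot: [-0.0, 0.383, 0.924, 0.0]
wrist_force: [-0.6, 0.1, -1.9]
opening: 0.706
grasp_force: 65.5
```

Request:
move_arm:
  plan: [0, 0, -0.03, 0, 0, 0, 0, 0, -0.05, 0, 0, 0, 0, 0, -0.05, 0, 0, 0]

```text
time_s: 16.73
eef_pos: [0.4775, -0.3199, 0.0455]
eef_rot: [-0.0, 0.383, 0.924, 0.0]
wrist_force: [-0.1, -0.0, -2.1]
opening: 0.7
grasp_force: 65.5
```

Request:
move_arm:
  plan: [0, 0, -0.02, 0, 0, 0, 0, 0, -0.03, 0, 0, 0, 0, 0, -0.03, 0, 0, 0]

```text
time_s: 17.1
eef_pos: [0.4779, -0.3203, 0.0446]
eef_rot: [0.0, 0.383, 0.924, -0.0]
wrist_force: [-0.8, 0.0, 1.6]
opening: 0.703
grasp_force: 65.8
```

Request:
move_arm:
  plan: [0, 0, 0, 0, 0, 0, 0, 0, 0, 0, 0, 0, 0, 0, 0, 0, 0, 0, 0, 0, 0.1, 0, 0, 0, 0, 0, 0.4, 0, 0, 0, 0, 0, 1.0, 0, 0, 0, 0, 0, 1.9, 0, 0, 0, 0, 0, 2.8, 0, 0, 0, 0, 0, 3.3, 0, 0, 0]
  grip: 85

```text
time_s: 18.23
eef_pos: [0.4786, -0.321, 0.2136]
eef_rot: [0.002, 0.383, 0.924, -0.001]
wrist_force: [-0.1, -0.2, -1.1]
opening: 0.995
grasp_force: 0.0
```

Request:
move_arm:
  plan: [0.1, 0.4, 0, 0, 0, 0, 0.4, 1.2, 0, 0, 0, 0, 0.75, 2.2, 0, 0, 0, 0, 1.1, 3.2, 0, 0, 0, 0, 1.45, 4.2, 0, 0, 0, 0, 1.8, 5.2, 0, 0, 0, 0, 2.1, 6.2, 0, 0, 0, 0, 2.4, 7.1, 0, 0, 0, 0, 2.55, 7.5, 0, 0, 0, 0, 2.61, 7.65, 0, 0, 0, 0]
  grip: 68

```text
time_s: 19.48
eef_pos: [0.6074, 0.0639, 0.2082]
eef_rot: [-0.001, 0.382, 0.924, -0.0]
wrist_force: [0.1, -0.4, -0.8]
opening: 0.796
grasp_force: 0.0
```

Request:
move_arm:
  plan: [0, 0, -0.3, 0, 0, 0, 0, 0, -1.0, 0, 0, 0, 0, 0, -1.5, 0, 0, 0, 0, 0, -1.5, 0, 0, 0]

```text
time_s: 19.98
eef_pos: [0.6054, 0.0611, 0.1306]
eef_rot: [-0.003, 0.384, 0.923, -0.001]
wrist_force: [0.3, -0.6, 0.6]
opening: 0.797
grasp_force: 0.0
```

Request:
move_arm:
  plan: [0, 0, 0, 0, 0, 0, 0, 0, -0.3, 0, 0, 0, 0, 0, -0.8, 0, 0, 0, 0, 0, -1.3, 0, 0, 0, 0, 0, -1.75, 0, 0, 0, 0, 0, -2.0, 0, 0, 0, 0, 0, -2.1, 0, 0, 0, 0, 0, -2.1, 0, 0, 0]

```text
time_s: 20.98
eef_pos: [0.6084, 0.0625, 0.0294]
eef_rot: [0.0, 0.383, 0.924, 0.0]
wrist_force: [-0.8, -0.0, -0.4]
opening: 0.797
grasp_force: 0.0
```

Request:
move_arm:
  plan: [0, 0, 0.04, 0, 0, 0, 0, 0, 0.04, 0, 0, 0, 0, 0, 0.04, 0, 0, 0, 0, 0, 0.04, 0, 0, 0, 0, 0, 0.04, 0, 0, 0, 0, 0, 0.04, 0, 0, 0, 0, 0, 0.04, 0, 0, 0]
  grip: 25

```text
time_s: 21.85
eef_pos: [0.6091, 0.0623, 0.0326]
eef_rot: [0.001, 0.383, 0.924, 0.0]
wrist_force: [-2.0, -0.1, 6.0]
opening: 0.35
grasp_force: 59.1
```

Request:
move_arm:
  plan: [0, 0, 0.1, 0, 0, 0, 0, 0, 0.35, 0, 0, 0, 0, 0, 0.9, 0, 0, 0, 0, 0, 1.5, 0, 0, 0, -0.3, 0.05, 2.0, 0, 0, 0, -0.9, 0.15, 2.0, 0, 0, 0, -1.6, 0.3, 2.0, 0, 0, 0, -2.2, 0.4, 2.0, 0, 0, 0, -2.6, 0.46, 1.8, 0, 0, 0, -2.76, 0.49, 1.5, 0, 0, 0]

```text
time_s: 23.1
eef_pos: [0.4699, 0.0872, 0.1067]
eef_rot: [0.001, 0.383, 0.924, 0.0]
wrist_force: [-0.3, -0.0, -0.9]
opening: 0.348
grasp_force: 59.3
```

Request:
move_arm:
  plan: [0, 0, 0, 0, 0, 0, 0, 0, 0, 0, 0, 0, 0, 0, 0, 0, 0, 0, 0, 0, 0, 0, 0, 0]

```text
time_s: 23.6
eef_pos: [0.4706, 0.0869, 0.1063]
eef_rot: [0.0, 0.383, 0.924, 0.0]
wrist_force: [-0.1, -0.5, -0.2]
opening: 0.349
grasp_force: 59.3
```

Right over the bore. I'll check the alignment in one view, since the salt position was the least certain.

```bash
python3 look.py pics/l4.png .471 .087 .06
```

```text
[0.4706 0.0869 0.1063] 0.3491471477279956 59.327417682507075 [-0.14 -0.5  -0.23]
```

View pics/l4.png

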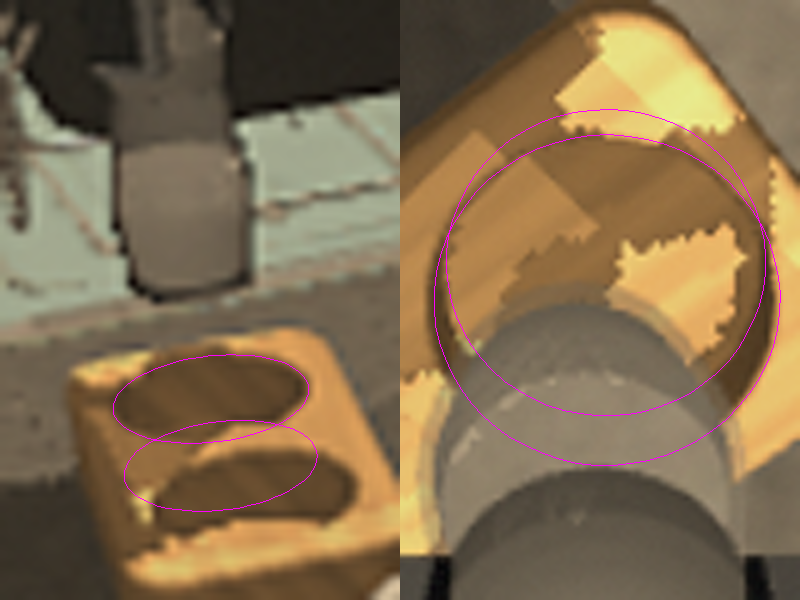

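The foot sits about 2 mm left of the bore axis at (189,290), so I'll nudge it and lower.

Request:
move_arm:
  plan: [0.03, 0, -0.2, 0, 0, 0, 0.03, 0, -0.5, 0, 0, 0, 0.03, 0, -0.75, 0, 0, 0, 0.03, 0, -0.92, 0, 0, 0, 0.03, 0, -1.03, 0, 0, 0, 0.03, 0, -1.1, 0, 0, 0, 0.03, 0, -1.15, 0, 0, 0, 0.03, 0, -1.15, 0, 0, 0]

```text
time_s: 24.7
eef_pos: [0.4717, 0.087, 0.0487]
eef_rot: [0.0, 0.383, 0.924, 0.0]
wrist_force: [-0.8, -0.8, 0.0]
opening: 0.35
grasp_force: 59.3
```

Request:
move_arm:
  plan: [0, 0, -0.03, 0, 0, 0, 0, 0, -0.06, 0, 0, 0, 0, 0, -0.06, 0, 0, 0]

```text
time_s: 25.08
eef_pos: [0.4715, 0.087, 0.0455]
eef_rot: [-0.0, 0.383, 0.924, -0.0]
wrist_force: [0.0, -1.1, -0.7]
opening: 0.348
grasp_force: 59.3
```

Request:
move_arm:
  plan: [0, 0, -0.02, 0, 0, 0, 0, 0, -0.04, 0, 0, 0, 0, 0, -0.04, 0, 0, 0]

```text
time_s: 25.45
eef_pos: [0.4715, 0.087, 0.0435]
eef_rot: [-0.0, 0.383, 0.924, -0.0]
wrist_force: [-0.1, 0.3, -0.1]
opening: 0.347
grasp_force: 59.3
```

Request:
move_arm:
  plan: [0, 0, -0.01, 0, 0, 0, 0, 0, -0.02, 0, 0, 0, 0, 0, -0.02, 0, 0, 0]

```text
time_s: 25.82
eef_pos: [0.4717, 0.087, 0.0427]
eef_rot: [0.0, 0.383, 0.924, -0.0]
wrist_force: [-0.7, -0.5, 0.6]
opening: 0.35
grasp_force: 59.5
```

Request:
move_arm:
  plan: [0, 0, -0.01, 0, 0, 0, 0, 0, -0.015, 0, 0, 0, 0, 0, -0.015, 0, 0, 0]

```text
time_s: 26.2
eef_pos: [0.4721, 0.0868, 0.0427]
eef_rot: [0.0, 0.383, 0.924, -0.0]
wrist_force: [-1.8, -0.2, 6.8]
opening: 0.343
grasp_force: 60.4
```

Request:
move_arm:
  plan: [0, 0, 0, 0, 0, 0, 0, 0, 0, 0, 0, 0, 0, 0, 0, 0, 0, 0, 0, 0, 0.1, 0, 0, 0, 0, 0, 0.4, 0, 0, 0, 0, 0, 1.0, 0, 0, 0, 0, 0, 1.9, 0, 0, 0, 0, 0, 2.8, 0, 0, 0, 0, 0, 3.4, 0, 0, 0]
  grip: 64

```text
time_s: 27.32
eef_pos: [0.4725, 0.087, 0.2156]
eef_rot: [0.002, 0.383, 0.924, 0.001]
wrist_force: [0.6, -0.0, 0.3]
opening: 0.75
grasp_force: 0.0
```

Request:
move_arm:
  plan: [0.2, -0.3, 0, 0, 0, 0, 0.6, -0.9, 0, 0, 0, 0, 1.1, -1.8, 0, 0, 0, 0, 1.7, -2.7, 0, 0, 0, 0, 2.25, -3.6, 0, 0, 0, 0, 2.7, -4.3, 0, 0, 0, 0, 2.95, -4.7, 0, 0, 0, 0, 3.03, -4.84, 0, 0, 0, 0, 3.03, -4.84, 0, 0, 0, 0, 3.03, -4.84, 0, 0, 0, 0]
  grip: 70

```text
time_s: 28.58
eef_pos: [0.6226, -0.1541, 0.2117]
eef_rot: [-0.0, 0.383, 0.924, 0.0]
wrist_force: [-0.7, 0.1, 0.0]
opening: 0.82
grasp_force: 0.0
```

Request:
move_arm:
  plan: [0.02, -0.02, -0.4, 0, 0, 0, 0.02, -0.02, -1.1, 0, 0, 0, 0.02, -0.02, -1.8, 0, 0, 0, 0.02, -0.02, -2.4, 0, 0, 0, 0.02, -0.02, -2.9, 0, 0, 0, 0.02, -0.02, -3.2, 0, 0, 0, 0.02, -0.02, -3.4, 0, 0, 0, 0.02, -0.02, -3.4, 0, 0, 0, 0.02, -0.02, -3.4, 0, 0, 0]

```text
time_s: 29.7
eef_pos: [0.6248, -0.1563, 0.0429]
eef_rot: [0.001, 0.383, 0.924, -0.0]
wrist_force: [-0.1, -0.4, 1.4]
opening: 0.819
grasp_force: 0.0
```

Request:
move_arm:
  plan: [0, 0, 0, 0, 0, 0, 0, 0, 0, 0, 0, 0, 0, 0, 0, 0, 0, 0, 0, 0, 0, 0, 0, 0, 0, 0, 0, 0, 0, 0, 0, 0, 0, 0, 0, 0, 0, 0, 0, 0, 0, 0]
  grip: 30

```text
time_s: 30.58
eef_pos: [0.625, -0.1566, 0.0431]
eef_rot: [0.001, 0.383, 0.924, -0.0]
wrist_force: [-1.2, 0.1, 6.0]
opening: 0.503
grasp_force: 61.1
```

Request:
move_arm:
  plan: [0, 0, 0.1, 0, 0, 0, 0, 0, 0.35, 0, 0, 0, 0, 0, 0.9, 0, 0, 0, 0, 0, 1.6, 0, 0, 0, -0.2, 0.2, 2.4, 0, 0, 0, -0.7, 0.75, 2.6, 0, 0, 0, -1.35, 1.45, 2.6, 0, 0, 0, -2.0, 2.15, 2.6, 0, 0, 0, -2.6, 2.8, 2.6, 0, 0, 0, -3.0, 3.25, 2.6, 0, 0, 0]

```text
time_s: 31.82
eef_pos: [0.4726, 0.0079, 0.1723]
eef_rot: [0.0, 0.383, 0.924, 0.0]
wrist_force: [0.6, -0.3, -0.9]
opening: 0.505
grasp_force: 61.0
```

Request:
move_arm:
  plan: [-0.15, 0.15, -0.2, 0, 0, 0, -0.21, 0.2, -0.7, 0, 0, 0, -0.21, 0.2, -1.0, 0, 0, 0, -0.21, 0.2, -1.0, 0, 0, 0, -0.21, 0.2, -1.0, 0, 0, 0, -0.21, 0.2, -1.0, 0, 0, 0]

```text
time_s: 32.58
eef_pos: [0.4644, 0.0161, 0.1226]
eef_rot: [0.001, 0.383, 0.924, 0.0]
wrist_force: [0.1, -1.0, -0.3]
opening: 0.5
grasp_force: 61.1
```

Request:
move_arm:
  plan: [0, 0, -0.2, 0, 0, 0, 0, 0, -0.5, 0, 0, 0, 0, 0, -0.75, 0, 0, 0, 0, 0, -0.85, 0, 0, 0, 0, 0, -0.95, 0, 0, 0, 0, 0, -1.0, 0, 0, 0, 0, 0, -1.0, 0, 0, 0]

```text
time_s: 33.45
eef_pos: [0.4637, 0.0165, 0.0719]
eef_rot: [0.0, 0.383, 0.924, -0.0]
wrist_force: [0.3, 0.1, -0.6]
opening: 0.507
grasp_force: 61.1
```

Request:
move_arm:
  plan: [0, 0, -0.08, 0, 0, 0, 0, 0, -0.17, 0, 0, 0, 0, 0, -0.25, 0, 0, 0, 0, 0, -0.3, 0, 0, 0, 0, 0, -0.32, 0, 0, 0, 0, 0, -0.32, 0, 0, 0]

```text
time_s: 34.2
eef_pos: [0.4636, 0.0165, 0.0558]
eef_rot: [0.0, 0.383, 0.924, -0.0]
wrist_force: [-0.6, 0.8, -1.0]
opening: 0.507
grasp_force: 61.1
```

Request:
move_arm:
  plan: [0, 0, -0.02, 0, 0, 0, 0, 0, -0.035, 0, 0, 0, 0, 0, -0.035, 0, 0, 0]

```text
time_s: 34.58
eef_pos: [0.4636, 0.0165, 0.0541]
eef_rot: [-0.0, 0.383, 0.924, 0.0]
wrist_force: [-0.5, -0.5, -0.6]
opening: 0.504
grasp_force: 61.1
```

Request:
move_arm:
  plan: [0, 0, -0.015, 0, 0, 0, 0, 0, -0.025, 0, 0, 0, 0, 0, -0.025, 0, 0, 0]

```text
time_s: 34.95
eef_pos: [0.4638, 0.0164, 0.0531]
eef_rot: [0.0, 0.383, 0.924, -0.0]
wrist_force: [-1.4, -1.2, 2.9]
opening: 0.503
grasp_force: 61.4
```

Request:
move_arm:
  plan: [0, 0, 0, 0, 0, 0, 0, 0, 0, 0, 0, 0, 0, 0, 0, 0, 0, 0, 0, 0, 0.1, 0, 0, 0, 0, 0, 0.4, 0, 0, 0, 0, 0, 1.0, 0, 0, 0, 0, 0, 1.9, 0, 0, 0, 0, 0, 2.8, 0, 0, 0, 0, 0, 3.5, 0, 0, 0, 0, 0, 3.6, 0, 0, 0]
  grip: 66

```text
time_s: 36.2
eef_pos: [0.4654, 0.0162, 0.2369]
eef_rot: [0.003, 0.383, 0.924, 0.001]
wrist_force: [0.6, -0.7, -0.3]
opening: 0.774
grasp_force: 0.0
```

Request:
move_arm:
  plan: [0.2, 0.2, 0, 0, 0, 0, 0.6, 0.6, 0, 0, 0, 0, 1.2, 1.2, 0, 0, 0, 0, 1.9, 1.9, 0, 0, 0, 0, 2.5, 2.45, 0, 0, 0, 0, 2.9, 2.8, 0, 0, 0, 0, 3.04, 2.97, 0, 0, 0, 0, 3.04, 2.97, 0, 0, 0, 0, 3.04, 2.97, 0, 0, 0, 0]
  grip: 75

```text
time_s: 37.33
eef_pos: [0.6149, 0.1645, 0.2324]
eef_rot: [-0.0, 0.383, 0.924, -0.0]
wrist_force: [-0.2, 0.4, -0.5]
opening: 0.88
grasp_force: 0.0
```

Run:
```python
from bench import ctrl
from h import *
c=ctrl.camera('wrist');o=ctrl.get_obs();print(o['eef_pos'])
s=ctrl.camera('scene')
x,y=.616,.165
def draw(im,c,f,k,off):
    for z,r in((.17,.004),(.135,.0235),(0,.029)):
        P=np.array([proj(c,(x+r*np.cos(t),y+r*np.sin(t),z),f) for t in np.linspace(0,6.28,60)])
        cv2.polylines(im,[((P-off+.5)*k).astype(int)],True,(255,0,255))
a=cv2.resize(c['pixels'][0:400,120:520,::-1],None,fx=1.25,fy=1.25,interpolation=2);draw(a,c,1,1.25,[120,0])
b=cv2.resize(s['pixels'][90:190,190:250+0,::-1],None,fx=5,fy=5,interpolation=2)
b=cv2.resize(s['pixels'][90:215,200:275,::-1],None,fx=4,fy=4,interpolation=2);draw(b,s,0,4,[200,90])
cv2.imwrite('pics/m1.png',np.hstack([a,b]))
```

```text
[0.61500239 0.16438073 0.2327723 ]
```

View pics/m1.png

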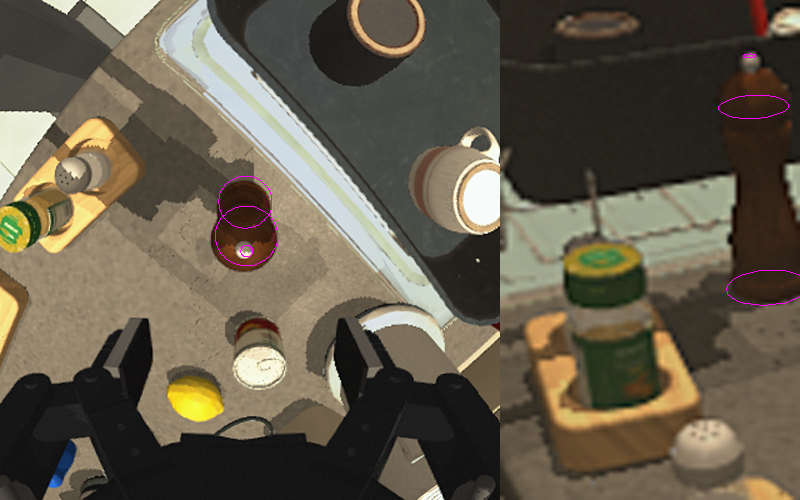

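The marks sit on the mill's knob (245,250) and foot, and salt and spice stand well in the short board. I'll grasp the mill.

Request:
move_arm:
  plan: [0.02, 0.01, -0.3, 0, 0, 0, 0.02, 0.01, -0.8, 0, 0, 0, 0.02, 0.01, -1.4, 0, 0, 0, 0.02, 0.01, -1.9, 0, 0, 0, 0.02, 0.01, -2.25, 0, 0, 0, 0.02, 0.01, -2.44, 0, 0, 0, 0.02, 0.01, -2.44, 0, 0, 0, 0.02, 0.01, -2.44, 0, 0, 0]

```text
time_s: 38.42
eef_pos: [0.6174, 0.1656, 0.112]
eef_rot: [0.001, 0.383, 0.924, 0.0]
wrist_force: [0.2, 0.9, 0.2]
opening: 0.882
grasp_force: 0.0
```

Request:
move_arm:
  plan: [0, 0, 0, 0, 0, 0, 0, 0, 0, 0, 0, 0, 0, 0, 0, 0, 0, 0, 0, 0, 0, 0, 0, 0, 0, 0, 0, 0, 0, 0, 0, 0, 0, 0, 0, 0, 0, 0, 0, 0, 0, 0]
  grip: 33

```text
time_s: 39.3
eef_pos: [0.617, 0.1655, 0.1115]
eef_rot: [0.0, 0.383, 0.924, 0.0]
wrist_force: [-0.9, -0.9, 5.4]
opening: 0.389
grasp_force: 8.1
```

Request:
move_arm:
  plan: [0, 0, 0, 0, 0, 0, 0, 0, 0, 0, 0, 0]
  grip: 31

```text
time_s: 39.55
eef_pos: [0.617, 0.1654, 0.1117]
eef_rot: [0.001, 0.383, 0.924, 0.0]
wrist_force: [-1.1, -1.3, 6.4]
opening: 0.37
grasp_force: 24.2
```

The opening is 33 mm where the head should be 47 mm, so I'll look at the grip before lifting, with the three cameras in one picture.

Run:
```python
from bench import ctrl
from h import *
s=ctrl.camera('scene');w=ctrl.camera('wrist')
pickle.dump((s,w),open('m2.pkl','wb'))
a=cv2.resize(s['pixels'][80:180,230:310,::-1],(400,500),interpolation=2)
x,y=.616,.165
for z,r in((.17,.004),(.145,.0235),(.125,.0235),(0,.029)):
    P=np.array([proj(s,(x+r*np.cos(t),y+r*np.sin(t),z)) for t in np.linspace(0,6.28,60)])
    cv2.polylines(a,[((P-[230,80]+.5)*5).astype(int)],True,(255,0,255))
b=cv2.resize(w['pixels'][130:330,220:420,::-1],(400,400),interpolation=2)
b=np.vstack([b,cv2.resize(s['pixels'][160:290,210:370,::-1],(400,200))[:100]])
cv2.imwrite('pics/m2.png',np.hstack([a,b]))
```

```text
(no output)
```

View pics/m2.png

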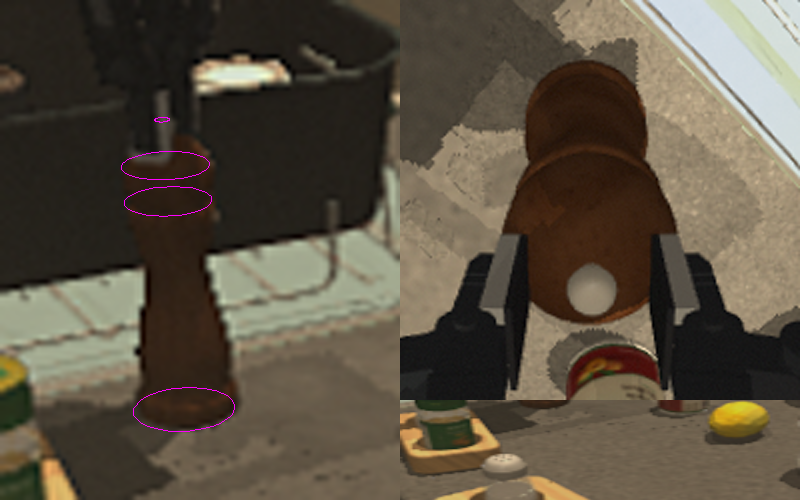

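The scene crop shows the pad tips at about z = 0.147 (row 160), on the shoulder above the head band (rows 165–200). I'll open, go 16 mm lower and grip again.

Request:
move_arm:
  plan: [0, 0, 0, 0, 0, 0, 0, 0, 0, 0, 0, 0, 0, 0, 0, 0, 0, 0, 0, 0, 0, 0, 0, 0, 0, 0, 0, 0, 0, 0, 0, 0, -0.08, 0, 0, 0, 0, 0, -0.18, 0, 0, 0, 0, 0, -0.27, 0, 0, 0, 0, 0, -0.33, 0, 0, 0, 0, 0, -0.33, 0, 0, 0]
  grip: 72

```text
time_s: 40.9
eef_pos: [0.6163, 0.1655, 0.0939]
eef_rot: [-0.0, 0.383, 0.924, -0.0]
wrist_force: [-0.7, -0.3, -0.8]
opening: 0.845
grasp_force: 0.0
```

Request:
move_arm:
  plan: [0, 0, 0, 0, 0, 0, 0, 0, 0, 0, 0, 0, 0, 0, 0, 0, 0, 0, 0, 0, 0, 0, 0, 0, 0, 0, 0, 0, 0, 0, 0, 0, 0, 0, 0, 0, 0, 0, 0, 0, 0, 0]
  grip: 35

```text
time_s: 41.78
eef_pos: [0.6172, 0.1655, 0.0954]
eef_rot: [0.001, 0.383, 0.924, 0.0]
wrist_force: [-1.5, 0.1, 5.4]
opening: 0.525
grasp_force: 61.5
```

Full grip on the 47 mm head now. I'll lift and carry it over the middle bore.

Request:
move_arm:
  plan: [0, 0, 0.1, 0, 0, 0, 0, 0, 0.35, 0, 0, 0, 0, 0, 0.9, 0, 0, 0, 0, 0, 1.6, 0, 0, 0, 0, 0, 2.3, 0, 0, 0, 0, 0, 2.8, 0, 0, 0, 0, 0, 3.0, 0, 0, 0, 0, 0, 3.0, 0, 0, 0]

```text
time_s: 42.78
eef_pos: [0.6167, 0.1655, 0.2447]
eef_rot: [0.0, 0.383, 0.924, 0.0]
wrist_force: [-0.3, -0.1, -1.7]
opening: 0.525
grasp_force: 61.8
```

Request:
move_arm:
  plan: [-0.1, -0.2, 0, 0, 0, 0, -0.25, -0.7, 0, 0, 0, 0, -0.55, -1.5, 0, 0, 0, 0, -0.9, -2.4, 0, 0, 0, 0, -1.25, -3.3, 0, 0, 0, 0, -1.6, -4.2, 0, 0, 0, 0, -1.95, -5.1, 0, 0, 0, 0, -2.3, -6.0, 0, 0, 0, 0, -2.6, -6.8, 0, 0, 0, 0, -2.85, -7.4, 0, 0, 0, 0]

```text
time_s: 44.02
eef_pos: [0.4721, -0.206, 0.2429]
eef_rot: [-0.001, 0.384, 0.923, 0.0]
wrist_force: [-0.0, 1.0, -0.9]
opening: 0.527
grasp_force: 61.9
```

Request:
move_arm:
  plan: [-0.14, -0.36, 0, 0, 0, 0, -0.21, -0.54, 0, 0, 0, 0, -0.21, -0.54, 0, 0, 0, 0, -0.21, -0.54, 0, 0, 0, 0, -0.21, -0.54, 0, 0, 0, 0]

```text
time_s: 44.65
eef_pos: [0.4639, -0.2307, 0.2443]
eef_rot: [-0.0, 0.383, 0.924, 0.0]
wrist_force: [-0.1, -0.1, -2.1]
opening: 0.529
grasp_force: 61.9
```

Request:
move_arm:
  plan: [0.01, -0.02, -0.3, 0, 0, 0, 0.01, -0.02, -0.8, 0, 0, 0, 0.01, -0.02, -1.3, 0, 0, 0, 0.01, -0.02, -1.7, 0, 0, 0, 0.01, -0.02, -1.95, 0, 0, 0, 0.01, -0.02, -2.1, 0, 0, 0, 0.01, -0.02, -2.2, 0, 0, 0, 0.01, -0.02, -2.3, 0, 0, 0, 0.01, -0.02, -2.4, 0, 0, 0, 0.01, -0.02, -2.4, 0, 0, 0]

```text
time_s: 45.9
eef_pos: [0.4639, -0.2324, 0.1241]
eef_rot: [-0.0, 0.383, 0.924, 0.0]
wrist_force: [-0.5, 0.3, -2.5]
opening: 0.526
grasp_force: 61.9
```

Request:
move_arm:
  plan: [0, 0, -0.08, 0, 0, 0, 0, 0, -0.16, 0, 0, 0, 0, 0, -0.24, 0, 0, 0, 0, 0, -0.29, 0, 0, 0, 0, 0, -0.31, 0, 0, 0, 0, 0, -0.31, 0, 0, 0]

```text
time_s: 46.65
eef_pos: [0.4641, -0.2325, 0.1088]
eef_rot: [-0.0, 0.383, 0.924, 0.0]
wrist_force: [0.5, -0.7, -1.6]
opening: 0.524
grasp_force: 61.9
```

Request:
move_arm:
  plan: [0, 0, -0.03, 0, 0, 0, 0, 0, -0.045, 0, 0, 0, 0, 0, -0.045, 0, 0, 0]

```text
time_s: 47.02
eef_pos: [0.464, -0.2325, 0.1065]
eef_rot: [-0.0, 0.383, 0.924, 0.0]
wrist_force: [-0.1, 0.4, -2.7]
opening: 0.529
grasp_force: 61.9
```

Request:
move_arm:
  plan: [0, 0, -0.015, 0, 0, 0, 0, 0, -0.025, 0, 0, 0, 0, 0, -0.025, 0, 0, 0]

```text
time_s: 47.4
eef_pos: [0.4641, -0.2326, 0.1055]
eef_rot: [0.0, 0.383, 0.924, -0.0]
wrist_force: [-1.3, -0.4, -1.0]
opening: 0.532
grasp_force: 62.0
```

Request:
move_arm:
  plan: [0, 0, -0.01, 0, 0, 0, 0, 0, -0.01, 0, 0, 0, 0, 0, -0.01, 0, 0, 0]

```text
time_s: 47.78
eef_pos: [0.4644, -0.2328, 0.1054]
eef_rot: [0.0, 0.383, 0.924, -0.0]
wrist_force: [-1.2, 0.5, 4.5]
opening: 0.532
grasp_force: 62.6
```

Floor contact is at 0.1054, as predicted. I'll release and withdraw.

Request:
move_arm:
  plan: [0, 0, 0, 0, 0, 0, 0, 0, 0, 0, 0, 0, 0, 0, 0, 0, 0, 0, 0, 0, 0.1, 0, 0, 0, 0, 0, 0.4, 0, 0, 0, 0, 0, 1.0, 0, 0, 0, 0, 0, 1.9, 0, 0, 0, 0, 0, 2.6, 0, 0, 0, 0, 0, 3.0, 0, 0, 0, 0, 0, 3.0, 0, 0, 0]
  grip: 75

```text
time_s: 49.02
eef_pos: [0.4652, -0.2334, 0.2578]
eef_rot: [0.003, 0.383, 0.924, -0.001]
wrist_force: [-0.3, -0.4, -0.8]
opening: 0.88
grasp_force: 0.0
```

Run:
```python
from bench import ctrl
from h import *
o=ctrl.get_obs();print(o['time_s'],o['eef_pos'],o['opening'],o['wrist_force'])
a=ctrl.camera('scene');cv2.imwrite('pics/fin.png',a['pixels'][:,:,::-1])
P=a['pixels'].astype(int);R0=pickle.load(open('c0.pkl','rb'))['scene']['pixels'].astype(int)
def prof(x,y,zs):
    for z in zs:
        u,v=proj(a,(x,y,z)).round().astype(int)
        print(z,(u,v),'now',' '.join(str(P[v,k].sum()//3) for k in range(u-24,u+25,3)))
print('mill');prof(.4641,-.2326,(.06,.09,.12,.145,.178))
# dark-brown silhouette centre per row = uprightness of mill
r,g,b=P[...,0],P[...,1],P[...,2]
u0=proj(a,(.4641,-.2326,.1))[0]
for z in (.05,.07,.09,.11,.13,.15):
    u,v=proj(a,(.4641,-.2326,z));v=int(round(v))
    k=np.arange(int(u)-26,int(u)+27);m=(r[v,k]>1.35*b[v,k])&(r[v,k]<110);kk=k[m];print(z,u.round(1),kk.min() if len(kk) else 0,kk.max() if len(kk) else 0,(kk.mean() if len(kk) else 0))
for n,p in dict(tin=(318,140,340,170),lemon=(333,160,360,186),tea=(366,170,400,215),blue=(385,205,410,255)).items():
    x0,y0,x1,y1=p;print(n,np.abs(P-R0)[y0:y1,x0:x1].mean().round(1))
```

```text
49.025 [ 0.46515178 -0.23336306  0.25778119] 0.8797956571971998 [-0.31423743 -0.42825445 -0.84183807]
mill
0.06 (np.int64(272), np.int64(232)) now 90 95 95 108 27 41 41 39 39 38 40 39 113 166 165 164 160
0.09 (np.int64(271), np.int64(218)) now 110 112 113 112 118 30 36 36 37 37 37 31 100 95 97 96 104
0.12 (np.int64(270), np.int64(204)) now 108 121 120 122 40 36 35 34 37 37 37 37 35 95 96 96 91
0.145 (np.int64(269), np.int64(192)) now 98 62 100 52 39 41 38 48 49 49 43 41 35 98 100 96 95
0.178 (np.int64(267), np.int64(175)) now 111 97 95 96 97 100 98 102 214 119 101 98 95 104 102 96 101
0.05 272.2 255 279 268.3636363636364
0.07 271.5 259 291 272.22222222222223
0.09 270.8 261 285 272.0869565217391
0.11 270.1 244 294 267.67391304347825
0.13 269.3 243 283 268.58620689655174
0.15 268.5 250 290 268.7352941176471
tin 3.2
lemon 4.3
tea 2.4
blue 1.8
```

Run:
```python
from bench import ctrl
from h import *
a=ctrl.camera('scene');P=a['pixels'].astype(int)
for n,(x,y,z,r,bg) in dict(must=(.4768,-.3195,.098,.0315,0),spice=(.463,.0175,.116,.023,0),saltS=(.472,.087,.09,.019,0)).items():
    u,v=proj(a,(x,y,z));v=int(round(v));s=int(abs(proj(a,(x+.024,y-.018,z))[0]-u)/.03*r)
    k=range(int(u)-s-8,int(u)+s+9,2)
    print(n,u.round(1),v,'half px',s,k[0],[tuple(P[v,i]//10) for i in k] if 0 else ' '.join(str(P[v,i].sum()//3) for i in k))
    print('  col',' '.join(str(P[j,int(u)].sum()//3) for j in range(v-16,v+40,2)))
```

```text
must 299.1 239 half px 19 272 39 40 40 36 199 187 187 186 189 188 187 188 187 190 190 190 190 191 190 190 190 175 174 78 83 87 85 87
  col 93 94 92 161 158 159 182 187 189 193 181 189 190 195 125 91 86 86 98 105 108 107 104 96 81 80 79 83
spice 225.3 154 half px 9 208 150 122 147 126 117 108 82 105 92 99 102 85 114 111 163 158 160 152
  col 23 158 171 142 131 104 173 94 94 85 103 35 49 39 31 117 124 83 88 37 42 42 43 45 41 42 42 65
saltS 221.4 153 half px 7 206 159 142 149 154 160 116 106 96 91 106 98 84 108 116 110 157
  col 37 21 140 164 163 164 178 156 93 80 112 58 41 40 36 111 118 117 82 44 40 46 58 68 83 84 87 72
```

```bash
python3 -c "
from bench import ctrl
print(ctrl.hand_in())"
```

```text
the job is handed in; nothing more can be done
None
```

I filled both boards and handed in at about 49 s: each item was lowered until it touched its bore floor, and the last camera checks showed the mill and mustard jar where expected and the tin, tea glass and lemon unmoved.

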